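# Load the top slate label into the label printer

### The job

Slide the top slate label along the stack until it overhangs the front edge of the wooden plinth, still lying flat, then pinch the overhanging end by its two long edges and lift it off. Lay it flat between the rails of the label printer's bed and push it in until it presses the roller lever of the microswitch just to its click, without overtravel, and leave it there. Leave the other two slates in their holder, do not drop the label, and do not disturb the pastries and other things around.

Things in the scene. Friction and masses are not known exactly. Their poses are not given: they have to be found in the camera images.
- plinth: Fixed wooden plinth, 150 (x) x 200 (y) x 70 mm high, left or right of the robot's middle (the printer takes the other side); origin at the centre of its underside. Its front face (x = -75) is the edge over which the label slides, towards its -x, roughly towards the robot (yaw up to 0.4 rad). A dark wooden holder on its top keeps three slates stacked, centred at x = -9, y = 0.
- plinth_edge (a point): Middle of the plinth's front top edge (plinth frame -75, 0, 70 mm). The holder's front lip ends here; its lips, front (x -75 to -71) and rear (53 to 57), are only 10 mm high: they keep the two lower slates, the top one slides out over them. About 40 mm of overhang past this edge is right: the label tips off at about 54.
- holder_mid (a point): Middle of the holder's floor, under the stack (plinth frame -9, 0, 70 mm). The holder's side walls, inner faces at y = +-32, 6 mm thick, x from -73 to +55, are 18 mm high, as high as the stack (top at z = 88), so that the slates cannot be gripped while inside.
- plate_top: The top slate label: dark grey slate plate 120 (x) x 60 (y) x 6 mm, about 120 g (may vary by a quarter); origin at the centre of its underside. At the start it lies on the two others, underside 82 mm above the table, its x axis along the plinth's. Smooth on slate (friction about 0.35): fingertips pressed on it with 5 to 10 N drag it without slipping.
- plate_mid: The middle slate, same size, underside 76 mm above the table; stays in the holder.
- plate_low: The lowest slate, same size, underside 70 mm above the table; stays in the holder.
- printer: Fixed flatbed label printer: grey bed in front of a white housing. Origin on the table below where the label's centre belongs when home; the label lies along x, either end first, and is pushed in towards +x (away from the robot; yaw up to 0.3 rad). Bed top at z = 50, 110 wide, x -22 to +110. Housing 70 high, 160 wide, x +110 to +220.
- bed_front (a point): Middle of the bed's open front edge, on its top (printer frame -22, 0, 50 mm); axes as the printer. Two aluminium rails, 7 mm high, inner faces at y = +-32.5, run from here 60 mm in (printer x -22 to +38). At home the label's near end stands 38 mm out over this edge, so fingers fit on both sides of it.
- switch_lever (a joint): Roller lever of the microswitch behind the bed's far end: rad, 0 = free, grows as the label's far end pushes the roller towards the printer's +x; upright hinge, 36 mm from the roller's axis. Clicks at 0.11 rad (roller moved 4 mm), overtravel from 0.28 rad (10 mm); aim at about 0.19. Light spring, 0.1 to 0.3 N, too weak to feel; it does not push the label back once let go.
- roller (a point): (The black switch box is 16 mm above the bed, printer x 54 to 78, y 36 to 54.) Centre of the switch's white plastic roller, 10 mm diameter, 10 mm high, upright axis, z = 57 mm; free, it is at printer x = 61, y = 0, so the label's far end meets it at x = 56 (label centre at printer x = -4), clicks at label centre x = 0 and overtravels at x = +6.
- card_a: Small gilt-framed price card on an easel foot, 74 wide, 66 mm high, standing on the table beside the plinth; origin at the underside.
- card_b: Same gilt-framed card, standing beside the printer's bed; origin at the underside.
- brioche: Brioche, 68 mm diameter, 62 mm high, standing on the plinth's top beside the stack; origin at its underside.
- canele: Dark fluted cake, 60 mm diameter, 50 mm high, on the table beside the printer's bed; origin at its underside.
- shaker: Steel sugar shaker, 66 mm diameter, 153 mm high, between plinth and printer; origin at its underside.
- ramekin: White bowl, 76 mm diameter, 45 mm high, in the middle near the robot; origin at its underside.
- tongs: Steel pastry tongs, about 155 x 50 mm, 20 mm high, lying on the table in front of the plinth, under where the label comes to overhang; origin at the underside.
- jam_jar: Amber jam jar, 64 mm diameter, 90 mm high, behind the plinth; origin at its underside.

How it is judged:
On the way, in this order (a step that is already met when the one before it is completed fails the run):
1. the top label overhangs the plinth's front edge by 30 mm or more while lying flat on the stack (x of plate_top in the frame of plinth below -0.045 m and z of plate_top in the frame of plinth between 0.078 and 0.086 m and angle between plate_top's own z axis and vertical below 0.06 rad), for 0.2 s.
2. the label is lifted clear of the stack in the fingers (z of plate_top in the frame of plinth above 0.11 m and contact force between the fingers and plate_top above 0.5 N), for 0.1 s.
3. the label lies between the rails of the bed and holds the switch past its click (z of plate_top in the frame of printer between 0.046 and 0.054 m and y of plate_top in the frame of printer between -0.006 and 0.006 m and x of plate_top in the frame of printer between -0.006 and 0.012 m and angle between the x axis of plate_top and the x axis of printer, either way round below 0.1 rad and angle between plate_top's own z axis and vertical below 0.06 rad and value of joint switch_lever between 0.11 and 0.28 rad), for 0.3 s.
At the end, for the whole second after the job is handed in: The top label lies flat on the printer's bed between the rails (within 6 mm of the bed's middle line, within 0.1 rad of its axis), let go and at rest, its far end holding the roller lever between the click (0.11 rad) and overtravel (0.28 rad) (all of step 3 and linear speed of plate_top below 0.01 m/s and contact force between the fingers and plate_top below 0.05 N); the robot touches nothing.
It fails at once if the switch lever is pushed into overtravel (past 0.28 rad) (value of joint switch_lever above 0.28 rad).
It fails at once if the label falls to the table (height (world z) of plate_top below 0.035 m).
It fails at once if one of the two lower slates is taken out of place (20 mm) (distance of any of plate_mid, plate_low from where it was at the start of the episode above 0.02 m).
It fails at once if a bystander is shoved 30 mm or tipped over (distance of any of card_a, card_b, brioche, canele, shaker, ramekin, tongs, jam_jar from where it was at the start of the episode above 0.03 m or angle between any of card_a, card_b, brioche, canele, shaker, ramekin, tongs, jam_jar's own z axis and vertical above 0.5 rad).
It also fails if it takes over 67 s, if anything falls off the work surface, if the arm or the gripper's body presses on something with over 40 N, if the wrist force passes 120 N, or if a joint passes its speed limit or range.

### The arm

A 6-joint arm with a two-finger parallel gripper is mounted at the origin on the work surface. World frame = base frame: x ahead of the robot, y to its left, z up, the work surface at z = 0. Lengths are in m, angles in rad, forces in N, time in s.
With the tool pointing down it reaches from about 0.35 to 0.975 m from the base axis. Payload 4.9 kg.
Tool frame: the origin (TCP) lies midway between the tips of the shut fingers; the grasp point (between the pads) lies 19 mm behind it; z points along the fingers, y is the line along which they close (so a half turn about z gives the same grasp; the last joint's range is limited). The gripper opens to 85 mm and grips with 20 to 120 N. Pads are 22 mm wide; open, the fingers measure 114 mm over their backs; the gripper's body (76 mm by 85 mm) begins 54 mm behind the grasp point. The pads swing forward as they close: fully open they stand 13 mm farther back than shut.
Start: joints at [1.043, 0.053, 1.613, -0, 1.476, -0.119], TCP at [0.248, 0.573, 0.231] pointing down, gripper open.
Joint ranges: [-3.01, 3.01], [-1.01, 2.22], [0.06, 2.58], [-1.02, 4.17], [0.09, 2.62], [-3.14, 3.14]. Speed limits (rad/s): [2.57, 2.57, 3.14, 3.14, 3.14, 3.14].

### API

Orientations are given as a rotation vector (axis times angle).
In Python, from station import ctrl gives the robot as it stands.
- The arm moves only by the tool step_arm, never from a script. Its argument "targets" is a list of rows, each an object with "travel": the shift along the world's x, y, z as a fraction of full scale, a list of three; "angular": the turn, a rotation vector about the world's x, y, z as a fraction of full scale, a list of three; "gripper": the opening, from 0 (shut) to 1 (fully open). In form: [{"travel": [x, y, z], "angular": [rx, ry, rz], "gripper": gripper}, ...]. A call has 1 to 10 rows; each row is the pose to reach, as a shift and turn from the pose commanded when the call began; what a row does not reach only later rows make up. Full scale, the value 1, is 0.6 m for a shift and pi/4 rad for a turn. A row lasts 1/10 s, in which the tool goes at most 50 mm and 8.59 degrees, less where a joint would pass 70% of its speed; a pose out of reach is approached as far as the arm can. A call with a number of a shift or a turn outside -1 to 1 is refused whole. A call with a gripper value outside its range is refused whole. The fingers move at their own pace and stop on an object; "squeeze" is the grip in N (left out, the last holds). Time passes only in rows, so rows that repeat a pose let the fingers close. It gives the time, the measured TCP pose, the force, the opening and the grip force at its end, in the units of the state.
- ctrl.get_obs(): the state, without advancing time (a new reading comes with each control period).
- ctrl.get_image(name): name is "scene" or "top"; returns a dict with "img" (400x640x3 uint8, red, green, blue), "fx", "fy", "cx", "cy" (pixels), "rvec" (rotation vector, rad) and "tvec" (3), from world to camera coordinates, as OpenCV has them. Camera axes: x right, y down, z forward; pixel columns grow to the right and rows downward; lengths in m; the calibration is good to about 2 mm. A picture is of the moment at which its call begins. There is no depth.
- ctrl.finish_job(): hands the job in; it is judged then, once.
The state is a dict: "t": time; "q": joint angles; "dq": joint speeds; "effort": joint torques, N m; "tool_pos": TCP position; "tool_rot": TCP orientation; "contact_force": force on the tool from outside, world axes, zero at the start; "wrist_torque": the same for the moment, N m; "opening": finger opening in m; "grip_force": force on a finger pad.
Only numpy, scipy, OpenCV 4.12 (cv2) and the standard library are available. Lean on these libraries where they do the work, as an engineer would, in place of code of your own. Each camera call takes 0.05 s, during which the arm holds its last target. There are 200 camera calls.

## Working session

There is one attempt and no reset: what is moved stays moved. The work goes in short steps, Python scripts to look and compute and a tool call to move; the robot and the scene stay as the last step left them, time stands still between calls to the robot, and variables do not carry over. Pictures are saved under pics/ and viewed, at most 10 in all, crops included, and the job is handed in when it is done.

Besides the shell and the picture viewer there is one more tool, called after "Emit:" as name(argument=value, ...) on one line, values as JSON. step_arm: Moves the arm, as the interface text tells. Its arguments: {"type":"object","properties":{"targets":{"type":"array"},"squeeze":{"type":"number"}},"required":["targets"]}

```bash
ls; mkdir -p pics
cat > h.py <<'E'
import numpy as np, cv2
from station import ctrl
def shot(n,f):
    d=ctrl.get_image(n); np.savez(f'pics/{f}.npz',**d); cv2.imwrite(f'pics/{f}.png',d['img'][:,:,::-1]); return d
def ray(d,uv,z):
    R=cv2.Rodrigues(np.array(d['rvec'],float))[0]; t=np.array(d['tvec'],float).ravel()
    c=-R.T@t; v=R.T@np.array([(uv[0]-d['cx'])/d['fx'],(uv[1]-d['cy'])/d['fy'],1.])
    return c+v*(z-c[2])/v[2]
def proj(d,P):
    K=np.array([[d['fx'],0,d['cx']],[0,d['fy'],d['cy']],[0,0,1]],float)
    return cv2.projectPoints(np.array(P,float).reshape(-1,1,3),np.array(d['rvec'],float),np.array(d['tvec'],float),K,None)[0].reshape(-1,2)
E
python3 - <<'E'
from h import *
for n in('top','scene'):
    d=shot(n,n+'0'); R=cv2.Rodrigues(np.array(d['rvec'],float))[0]; print(n,-R.T@np.array(d['tvec']).ravel(),d['fx'])
    
print(ctrl.get_obs())
E
```

```text
pics
top [0.42339668 0.00615919 1.0793933 ] 360.91517150040943
scene [ 1.14724076 -0.74994498  0.91447262] 428.7225309488041
{'t': 0.1, 'q': array([ 1.04299187e+00,  5.33198133e-02,  1.61414108e+00, -2.38960581e-06,
        1.47600556e+00, -1.19006746e-01]), 'dq': array([ 0.00086034, -0.00196302, -0.00279409,  0.00081067, -0.00073417,
       -0.00123094]), 'effort': array([ 1.38073792e-04, -3.94904780e+01, -3.71364033e+01, -1.32350592e-04,
        3.89972629e-03,  9.36348471e-06]), 'tool_pos': array([0.2481623 , 0.57301188, 0.23017732]), 'tool_rot': array([-6.37554959e-01, -3.07561266e+00,  2.79143770e-03]), 'contact_force': array([ 0.1964827 , -0.4006172 , -0.69526943]), 'wrist_torque': array([0.01051453, 0.00224202, 0.02478127]), 'grip_force': 0.0, 'opening': 0.08535772231422184}
```

View pics/top0.png

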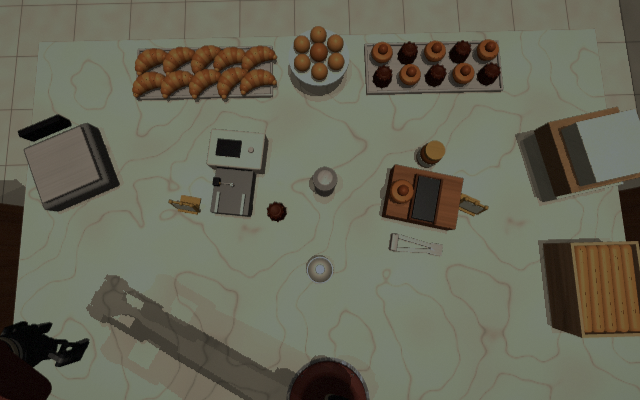

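View pics/scene0.png

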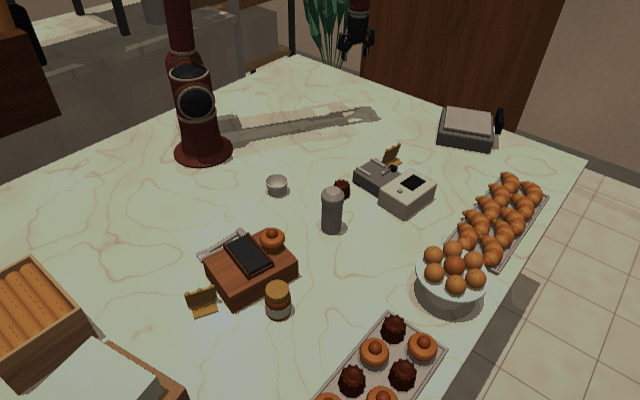

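The top view has the printer at the left (about (235,170)) and the plinth at the right (about (424,197)). Image up is world +x. I'll enlarge both.

Run:
```python
from h import *
im=cv2.imread('pics/top0.png')
def crop(x,y,f):
    c=cv2.resize(im[y:y+75,x:x+100],None,fx=8,fy=8,interpolation=cv2.INTER_CUBIC)
    c=np.clip(c.astype(float)*1.6,0,255).astype(np.uint8)
    for k in range(0,100,10): cv2.putText(c,str(x+k),(k*8,10),0,.35,(0,0,255),1); cv2.line(c,(k*8,12),(k*8,20),(0,0,255),1)
    for k in range(0,75,10): cv2.putText(c,str(y+k),(0,k*8+4),0,.35,(0,0,255),1); cv2.line(c,(24,k*8),(32,k*8),(0,0,255),1)
    cv2.imwrite(f'pics/{f}.png',c)
crop(375,160,'cpl'); crop(180,140,'cpr')
```

```text
(no output)
```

View pics/cpl.png

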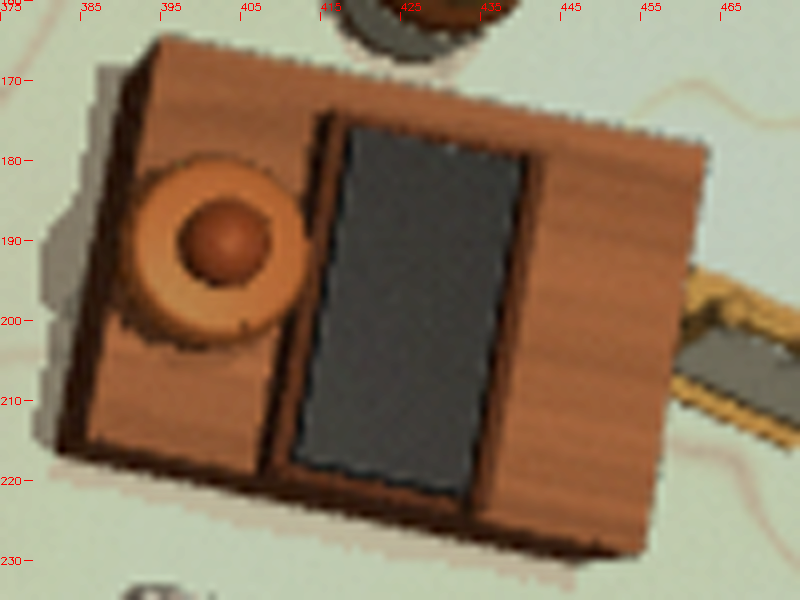

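View pics/cpr.png

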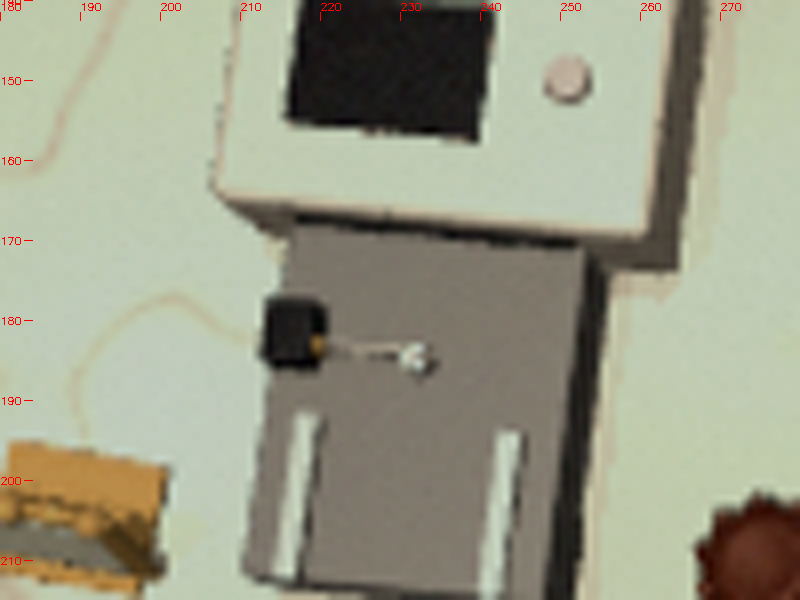

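The plinth crop shows the plinth top corners at (394.8,164.8), (463.5,178.5), (455.6,229.1) and (385.3,215.4), with the label's corners inside. The printer crop shows the bed front corners at (210.6,211.9) and (248.5,215.6), the housing corners, and the roller at (231.6,184.5). Next I'll fit poses, and enlarge the same areas in the scene view.

```bash
cat > fit.py <<'E'
from h import *
from scipy.optimize import least_squares
class D(dict): pass
def load(f): z=np.load(f'pics/{f}.npz'); return {k:z[k] if z[k].ndim else float(z[k]) for k in z.files}
def T(p,L):
    L=np.array(L,float); c,s=np.cos(p[2]),np.sin(p[2]); return np.c_[p[0]+c*L[:,0]-s*L[:,1],p[1]+s*L[:,0]+c*L[:,1],L[:,2]]
def fit(obs,p0):
    f=lambda p:np.concatenate([(proj(d,T(p,L))-np.array(uv)).ravel() for d,L,uv in obs])
    r=least_squares(f,p0,loss='soft_l1',x_scale=[.01,.01,.05]); return r.x,f(r.x).reshape(-1,2).round(1)
def c2(x,y,l): return [(x+a/8-.5+.0,y+b/8-.5) for a,b in l]
d=load('top0')
PL=(d,[[.075,.1,.07],[.075,-.1,.07],[-.075,-.1,.07],[-.075,.1,.07],[.051,.03,.088],[.051,-.03,.088],[-.069,-.03,.088],[-.069,.03,.088]],
 c2(375,160,[(158,38),(708,148),(645,553),(82,443),(350,125),(527,155),(467,497),(293,458)]))
PR=(d,[[-.022,.055,.05],[-.022,-.055,.05],[.11,-.055,.05],[.11,.08,.07],[.11,-.08,.07],[.061,0,.062],[.038,.0325,.057],[-.022,.0325,.057],[.038,-.0325,.057],[-.022,-.0325,.057]],
 c2(180,140,[(245,575),(548,605),(583,243),(215,190),(643,235),(413,356),(320,413),(297,578),(498,430),(480,597)]))
E
python3 - <<'E'
from fit import *
for o,p in((PL,[.5,-.25,-.2]),(PR,[.5,.25,-.1])):
    x,r=fit([o],p); print(x.round(4),r.tolist())
s=load('scene0'); im=cv2.imread('pics/scene0.png')
def crop(x,y,f):
    c=cv2.resize(im[y:y+75,x:x+100],None,fx=8,fy=8,interpolation=cv2.INTER_CUBIC); c=np.clip(c*1.6,0,255).astype(np.uint8)
    cv2.imwrite(f'pics/{f}.png',c)
crop(200,228,'spl'); crop(345,145,'spr')
E
```

```text
[ 0.5608 -0.2907 -0.2312] [[-0.2, -0.7], [0.2, -0.6], [0.2, 0.5], [0.0, -0.2], [0.2, 0.1], [-0.7, 0.6], [-0.0, -0.1], [0.2, 0.3]]
[ 0.5513  0.264  -0.1188] [[-0.5, -0.0], [-0.2, -0.3], [0.8, -0.1], [-1.4, 0.8], [0.7, 0.2], [0.2, -0.1], [-0.1, -0.1], [0.1, 0.1], [0.2, -0.2], [-0.1, -0.2]]
```

View pics/spl.png

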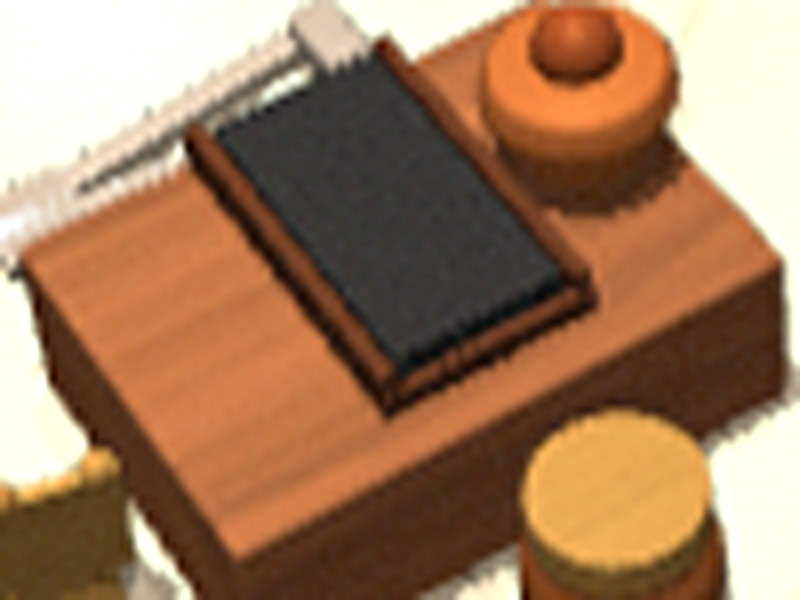

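View pics/spr.png

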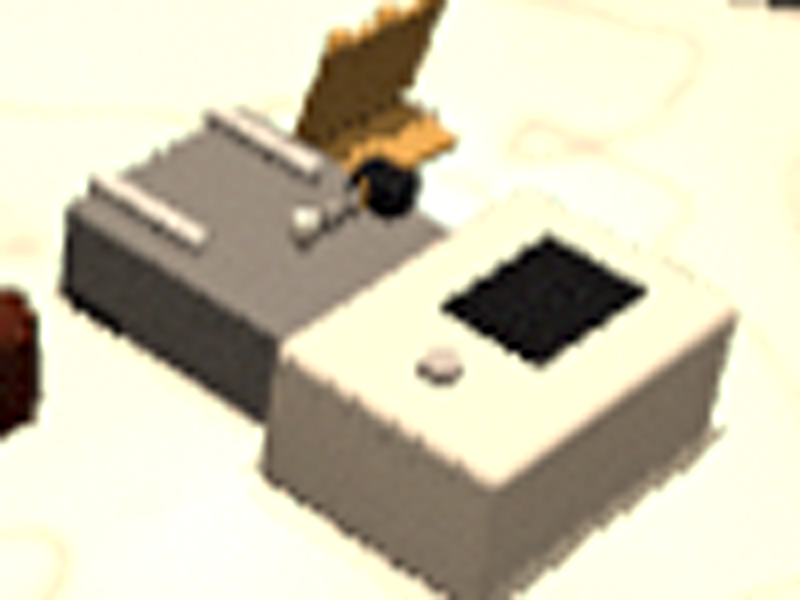

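The scene crops show the same parts: plinth corners at crop (22,258), (237,555) and (782,262), housing top corners at (282,350), (495,487) and (735,313), and the roller at (307,218). I'll do a joint fit of both cameras.

```bash
cat >> fit.py <<'E'
s=load('scene0')
PLs=(s,[[-.075,-.1,.07],[.075,-.1,.07],[.075,.1,.07],[.051,-.03,.088],[.051,.03,.088],[-.069,-.03,.088],[-.069,.03,.088]],
 c2(200,228,[(22,258),(237,555),(782,262),(398,368),(568,285),(213,137),(378,52)]))
PRs=(s,[[.11,-.08,.07],[.22,-.08,.07],[.22,.08,.07],[-.022,-.055,.05],[.061,0,.062]],
 c2(345,145,[(282,350),(495,487),(735,313),(70,210),(307,218)]))
E
python3 - <<'E'
from fit import *
for n,(o,p) in dict(PL=([PLs],[.5,-.25,-.2]),PR=([PRs],[.5,.25,-.1]),PLb=([PL,PLs],[.5,-.25,-.2]),PRb=([PR,PRs],[.5,.25,-.1])).items():
    x,r=fit(o,p); print(n,x.round(4),r.tolist())
for n,uv,z in(('brioche',(402.5,190),.06),('shaker',(325,174),.15),('ramekin',(319,268),.045),('tongs L',(391,242),.01),('tongs R',(441,249),.01),('canele',(277,211),.05),('cardb',(186,201),.03),('carda',(473,204),.03),('jar',(433,149),.09)):
    print(n,ray(d,uv,z).round(3))
E
```

```text
PL [ 0.563  -0.2899 -0.2355] [[-0.8, -0.7], [0.1, 1.5], [1.5, 0.4], [0.1, -0.1], [-0.2, -0.7], [0.1, -0.6], [-0.4, 0.4]]
PR [ 0.5513  0.2658 -0.1291] [[-1.3, -0.3], [0.2, 0.3], [1.9, -0.4], [-0.5, -0.3], [0.1, 0.6]]
PLb [ 0.5617 -0.2902 -0.2311] [[-0.4, -1.0], [0.0, -0.9], [0.0, 0.2], [-0.1, -0.5], [0.1, -0.2], [-0.9, 0.3], [-0.2, -0.5], [0.0, 0.0], [-1.3, -0.7], [-0.2, 1.3], [1.1, 0.0], [-0.2, -0.3], [-0.6, -1.0], [-0.4, -0.7], [-0.9, 0.2]]
PRb [ 0.5513  0.2642 -0.1214] [[-0.6, -0.1], [-0.3, -0.2], [0.9, -0.0], [-1.3, 0.8], [0.8, 0.3], [0.2, -0.1], [-0.1, -0.1], [-0.0, 0.0], [0.2, -0.1], [-0.2, -0.2], [-1.2, -0.1], [0.4, 0.4], [1.8, -0.5], [-0.8, -0.0], [-0.1, 0.8]]
brioche [ 0.581 -0.232  0.06 ]
shaker [ 0.615 -0.01   0.15 ]
ramekin [0.368 0.012 0.045]
tongs L [ 0.435 -0.201  0.01 ]
tongs R [ 0.41  -0.347  0.01 ]
canele [0.532 0.128 0.05 ]
cardb [0.571 0.397 0.03 ]
carda [ 0.538 -0.444  0.03 ]
jar [ 0.691 -0.319  0.09 ]
```

Both cameras agree to about 2 mm: plinth at (0.561, -0.290) with yaw -0.231, printer at (0.551, 0.264) with yaw -0.12. Now I'll move toward the stack with the fingers shut, in two calls.

Emit:
step_arm(targets=[{"travel": [0.277,-0.723,0],"angular": [0,0,0.226],"gripper": 0},{"travel": [0.277,-0.723,0],"angular": [0,0,0.226],"gripper": 0},{"travel": [0.277,-0.723,0],"angular": [0,0,0.226],"gripper": 0},{"travel": [0.277,-0.723,0],"angular": [0,0,0.226],"gripper": 0},{"travel": [0.277,-0.723,0],"angular": [0,0,0.226],"gripper": 0},{"travel": [0.277,-0.723,0],"angular": [0,0,0.226],"gripper": 0},{"travel": [0.277,-0.723,0],"angular": [0,0,0.226],"gripper": 0},{"travel": [0.277,-0.723,0],"angular": [0,0,0.226],"gripper": 0},{"travel": [0.277,-0.723,0],"angular": [0,0,0.226],"gripper": 0},{"travel": [0.277,-0.723,0],"angular": [0,0,0.226],"gripper": 0}])

```text
t: 1.1
tool_pos: [0.4154, 0.136, 0.231]
tool_rot: [0.37, 3.119, -0.002]
contact_force: [0.5, 1.2, -0.3]
opening: 0.0003
grip_force: 0.0
```

Emit:
step_arm(targets=[{"travel": [0.276,-0.719,0],"angular": [0,0,0.005],"gripper": 0},{"travel": [0.276,-0.719,0],"angular": [0,0,0.005],"gripper": 0},{"travel": [0.276,-0.719,0],"angular": [0,0,0.005],"gripper": 0},{"travel": [0.276,-0.719,0],"angular": [0,0,0.005],"gripper": 0},{"travel": [0.276,-0.719,0],"angular": [0,0,0.005],"gripper": 0},{"travel": [0.276,-0.719,0],"angular": [0,0,0.005],"gripper": 0},{"travel": [0.276,-0.719,0],"angular": [0,0,0.005],"gripper": 0},{"travel": [0.276,-0.719,0],"angular": [0,0,0.005],"gripper": 0},{"travel": [0.276,-0.719,0],"angular": [0,0,0.005],"gripper": 0},{"travel": [0.276,-0.719,0],"angular": [0,0,0.005],"gripper": 0}])

```text
t: 2.1
tool_pos: [0.5804, -0.2959, 0.2298]
tool_rot: [-0.362, -3.119, 0.001]
contact_force: [-0.3, 1.2, -0.6]
opening: -0.0004
grip_force: 0.0
```

Emit:
step_arm(targets=[{"travel": [0,0,-0.08],"angular": [0,0,0],"gripper": 0},{"travel": [0,0,-0.15],"angular": [0,0,0],"gripper": 0},{"travel": [0,0,-0.2],"angular": [0,0,0],"gripper": 0},{"travel": [0,0,-0.215],"angular": [0,0,0],"gripper": 0},{"travel": [0,0,-0.22],"angular": [0,0,0],"gripper": 0},{"travel": [0,0,-0.22],"angular": [0,0,0],"gripper": 0},{"travel": [0,0,-0.22],"angular": [0,0,0],"gripper": 0}])

```text
t: 2.8
tool_pos: [0.5816, -0.2924, 0.1021]
tool_rot: [0.356, 3.118, -0.003]
contact_force: [-0.3, 0.3, -0.3]
opening: -0.0001
grip_force: 0.0
```

Emit:
step_arm(targets=[{"travel": [0,0,-0.008],"angular": [0,0,0],"gripper": 0},{"travel": [0,0,-0.014],"angular": [0,0,0],"gripper": 0},{"travel": [0,0,-0.017],"angular": [0,0,0],"gripper": 0},{"travel": [0,0,-0.017],"angular": [0,0,0],"gripper": 0}])

```text
t: 3.2
tool_pos: [0.58, -0.2915, 0.0886]
tool_rot: [-0.356, -3.121, -0.001]
contact_force: [0.4, 0.2, -0.9]
opening: 0.0002
grip_force: 0.0
```

```bash
python3 -c "
from station import ctrl
o=ctrl.get_obs();print(o['tool_pos'],o['contact_force'],o['t'])"
```

```text
[ 0.57997067 -0.29153659  0.08863504] [ 0.4245572   0.24816813 -0.85322702] 3.2
```

Emit:
step_arm(targets=[{"travel": [0,0,-0.002],"angular": [0,0,0],"gripper": 0},{"travel": [0,0,-0.003],"angular": [0,0,0],"gripper": 0},{"travel": [0,0,-0.003],"angular": [0,0,0],"gripper": 0}])

```text
t: 3.5
tool_pos: [0.5805, -0.2919, 0.0881]
tool_rot: [0.356, 3.121, -0.001]
contact_force: [-1.8, 0.7, 5.1]
opening: 0.0002
grip_force: 2.1
```

Contact at z = 0.088 with 5 N, as expected. I'll press a little more and drag about 44 mm along the plinth's -x.

Emit:
step_arm(targets=[{"travel": [0,0,-0.001],"angular": [0,0,0],"gripper": 0},{"travel": [-0.004,0.001,-0.0012],"angular": [0,0,0],"gripper": 0},{"travel": [-0.01,0.0024,-0.0012],"angular": [0,0,0],"gripper": 0},{"travel": [-0.018,0.0042,-0.0012],"angular": [0,0,0],"gripper": 0},{"travel": [-0.026,0.0061,-0.0012],"angular": [0,0,0],"gripper": 0},{"travel": [-0.033,0.0078,-0.0012],"angular": [0,0,0],"gripper": 0},{"travel": [-0.036,0.0085,-0.0012],"angular": [0,0,0],"gripper": 0},{"travel": [-0.036,0.0085,-0.0012],"angular": [0,0,0],"gripper": 0}])

```text
t: 4.3
tool_pos: [0.5594, -0.2872, 0.0881]
tool_rot: [0.356, 3.118, -0.002]
contact_force: [0.2, -0.1, 5.6]
opening: -0.0003
grip_force: 3.1
```

Emit:
step_arm(targets=[{"travel": [-0.004,0.001,-0.0006],"angular": [0,0,0],"gripper": 0},{"travel": [-0.01,0.0024,-0.0006],"angular": [0,0,0],"gripper": 0},{"travel": [-0.018,0.0042,-0.0006],"angular": [0,0,0],"gripper": 0},{"travel": [-0.026,0.0061,-0.0006],"angular": [0,0,0],"gripper": 0},{"travel": [-0.032,0.0075,-0.0006],"angular": [0,0,0],"gripper": 0},{"travel": [-0.035,0.0082,-0.0006],"angular": [0,0,0],"gripper": 0},{"travel": [-0.035,0.0082,-0.0006],"angular": [0,0,0],"gripper": 0}])

```text
t: 5.0
tool_pos: [0.5387, -0.2825, 0.088]
tool_rot: [0.356, 3.118, -0.003]
contact_force: [1.3, -0.3, 7.3]
opening: 0.0
grip_force: 3.5
```

Run:
```python
from h import *
a=shot('top','top1'); b=shot('scene','scene1')
o=ctrl.get_obs();print(o['tool_pos'],o['contact_force'],o['t'])
A=cv2.resize(a['img'][160:260,370:470],None,fx=4,fy=4,interpolation=cv2.INTER_CUBIC)
B=cv2.resize(b['img'][220:320,190:290],None,fx=4,fy=4,interpolation=cv2.INTER_CUBIC)
cv2.imwrite('pics/v1.png',np.clip(np.hstack([A,B])[:,:,::-1]*1.6,0,255).astype(np.uint8))
```

```text
[ 0.53871985 -0.282502    0.08806203] [ 1.84895151 -0.64412939  7.62653455] 5.1
```

View pics/v1.png

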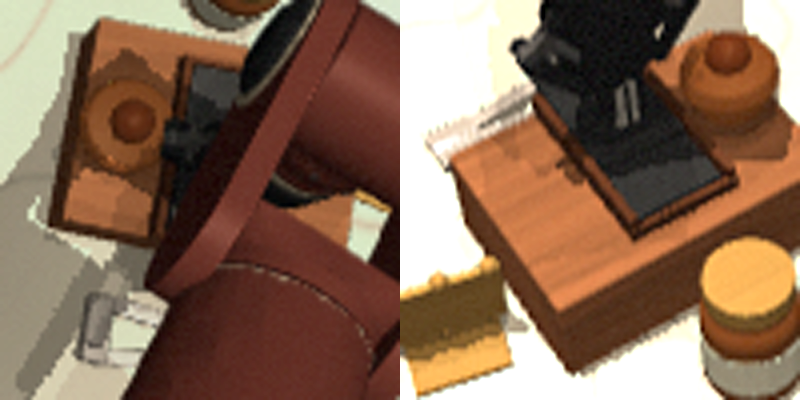

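The scene view shows the finger on the stack, with the rear of the slates exposed. I'll lift, step aside and measure the label's actual position.

Emit:
step_arm(targets=[{"travel": [0,0,0.02],"angular": [0,0,0],"gripper": 0},{"travel": [0,0,0.08],"angular": [0,0,0],"gripper": 0},{"travel": [0,0,0.16],"angular": [0,0,0],"gripper": 0.5},{"travel": [-0.08,0.08,0.2],"angular": [0,0,0],"gripper": 1},{"travel": [-0.15,0.16,0.2],"angular": [0,0,0],"gripper": 1},{"travel": [-0.2,0.24,0.2],"angular": [0,0,0],"gripper": 1},{"travel": [-0.2,0.3,0.2],"angular": [0,0,0],"gripper": 1},{"travel": [-0.2,0.35,0.2],"angular": [0,0,0],"gripper": 1},{"travel": [-0.2,0.35,0.2],"angular": [0,0,0],"gripper": 1}])

```text
t: 6.0
tool_pos: [0.4159, -0.0675, 0.2056]
tool_rot: [-0.348, -3.121, -0.002]
contact_force: [-0.1, -0.2, 0.4]
opening: 0.0857
grip_force: 0.0
```

Run:
```python
from h import *
a=shot('top','top2'); b=shot('scene','scene2')
o=ctrl.get_obs();print(o['tool_pos'],o['t'])
A=cv2.resize(a['img'][165:265,395:445],None,fx=6,fy=6,interpolation=cv2.INTER_CUBIC)
B=cv2.resize(b['img'][222:302,205:285],None,fx=6,fy=6,interpolation=cv2.INTER_CUBIC)
B=np.pad(B,((0,120),(0,0),(0,0)))
cv2.imwrite('pics/v2.png',np.clip(np.hstack([A,B])[:,:,::-1]*2.2,0,255).astype(np.uint8))
```

```text
[ 0.41699573 -0.07064324  0.20594708] 6.1
```

View pics/v2.png

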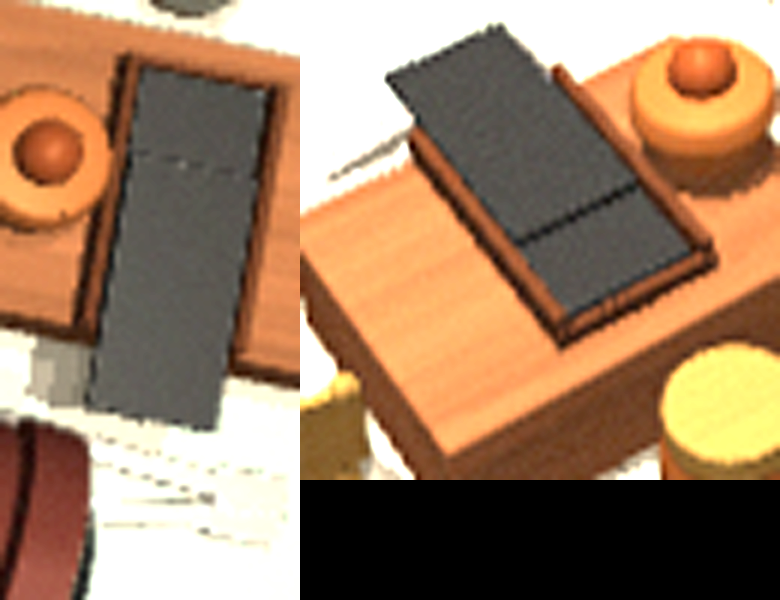

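The label now overhangs and lies flat, with its front corners at top px (409.5,232.2) and (430.8,236.7) and its rear edge at (417.2,190)–(437.8,193.7). I'll fit its pose.

Run:
```python
from fit import *
a=load('top2'); b=load('scene2')
def c6(x,y,l): return [(x+u/6-.5,y+v/6-.5) for u,v in l]
L=[[-.06,.03,.088],[-.06,-.03,.088],[.06,.03,.088],[.06,-.03,.088]]
t=(a,L,c6(395,165,[(87,403),(215,430),(133,150),(257,172)]))
q=(b,L,c6(205,222,[(200,28),(87,78),(337,183),(218,240)]))
p,r=fit([PL,PLs],[.5,-.25,-.2])
for o in([t],[q],[t,q]):
    x,r=fit(o,[.52,-.28,-.23]); c,s_=np.cos(p[2]),np.sin(p[2]); e=x[:2]-p[:2]
    print(x.round(4),r.tolist(),'plinth frame',c*e[0]+s_*e[1],-s_*e[0]+c*e[1])
    g=T(x,[[-.044,0,0]])[0]; print('grip',g.round(4),'near angle',np.pi/2+x[2])
o=ctrl.get_obs(); print(o['tool_pos'])
```

```text
[ 0.5124 -0.2796 -0.2339] [[-0.1, -0.1], [0.2, -0.1], [-0.4, -0.3], [0.2, 0.4]] plinth frame -0.050413415046843366 -0.0009521376360955951
grip [ 0.4696 -0.2694  0.    ] near angle 1.3368687854715975
[ 0.512  -0.2782 -0.2298] [[0.3, -1.0], [-0.7, -0.0], [0.5, -0.1], [-0.2, 0.9]] plinth frame -0.051046076591276864 0.00032969854127847843
grip [ 0.4692 -0.2682  0.    ] near angle 1.3409583426919698
[ 0.5124 -0.279  -0.2313] [[-0.2, -0.0], [0.1, -0.1], [-0.7, -0.2], [-0.0, 0.4], [0.2, -0.7], [-0.8, 0.2], [0.4, 0.1], [-0.4, 1.2]] plinth frame -0.05055459675755625 -0.00039028157395834713
grip [ 0.4695 -0.269   0.    ] near angle 1.3395379309864932
[ 0.41699573 -0.07064324  0.20594708]
```

Emit:
step_arm(targets=[{"travel": [0.084,-0.327,0],"angular": [0,0,-0.004],"gripper": 1},{"travel": [0.084,-0.327,0],"angular": [0,0,-0.004],"gripper": 1},{"travel": [0.084,-0.327,0],"angular": [0,0,-0.004],"gripper": 1},{"travel": [0.084,-0.327,0],"angular": [0,0,-0.004],"gripper": 1},{"travel": [0.084,-0.327,0],"angular": [0,0,-0.004],"gripper": 1},{"travel": [0.084,-0.327,0],"angular": [0,0,-0.004],"gripper": 1},{"travel": [0.084,-0.327,-0.05],"angular": [0,0,-0.004],"gripper": 1},{"travel": [0.084,-0.327,-0.1],"angular": [0,0,-0.004],"gripper": 1},{"travel": [0.084,-0.327,-0.13],"angular": [0,0,-0.004],"gripper": 1},{"travel": [0.084,-0.327,-0.13],"angular": [0,0,-0.004],"gripper": 1}])

```text
t: 7.1
tool_pos: [0.4657, -0.2657, 0.1245]
tool_rot: [-0.36, -3.115, -0.006]
contact_force: [-1.1, 1.0, -0.2]
opening: 0.0851
grip_force: 0.0
```

Emit:
step_arm(targets=[{"travel": [0,0,-0.04],"angular": [0,0,0],"gripper": 1},{"travel": [0,0,-0.08],"angular": [0,0,0],"gripper": 1},{"travel": [0,0,-0.105],"angular": [0,0,0],"gripper": 1},{"travel": [0,0,-0.112],"angular": [0,0,0],"gripper": 1},{"travel": [0,0,-0.112],"angular": [0,0,0],"gripper": 1},{"travel": [0,0,-0.112],"angular": [0,0,0],"gripper": 1}])

```text
t: 7.7
tool_pos: [0.4688, -0.2684, 0.0625]
tool_rot: [0.361, 3.119, -0.002]
contact_force: [0.4, -0.6, 0.1]
opening: 0.0852
grip_force: 0.0
```

Emit:
step_arm(targets=[{"travel": [0,0,0],"angular": [0,0,0],"gripper": 0.8},{"travel": [0,0,0],"angular": [0,0,0],"gripper": 0.75},{"travel": [0,0,0],"angular": [0,0,0],"gripper": 0.7},{"travel": [0,0,0],"angular": [0,0,0],"gripper": 0.6},{"travel": [0,0,0],"angular": [0,0,0],"gripper": 0.5},{"travel": [0,0,0],"angular": [0,0,0],"gripper": 0.5},{"travel": [0,0,0],"angular": [0,0,0],"gripper": 0.5}], squeeze=50)

```text
t: 8.4
tool_pos: [0.4684, -0.2682, 0.0618]
tool_rot: [0.361, 3.12, -0.001]
contact_force: [-1.7, 1.1, 5.1]
opening: 0.059
grip_force: 52.7
```

Emit:
step_arm(targets=[{"travel": [0,0,0.008],"angular": [0,0,0],"gripper": 0.5},{"travel": [0,0,0.02],"angular": [0,0,0],"gripper": 0.5},{"travel": [0,0,0.04],"angular": [0,0,0],"gripper": 0.5},{"travel": [0,0,0.07],"angular": [0,0,0],"gripper": 0.5},{"travel": [0,0,0.1],"angular": [0,0,0],"gripper": 0.5},{"travel": [0,0,0.14],"angular": [0,0,0],"gripper": 0.5},{"travel": [0,0,0.17],"angular": [0,0,0],"gripper": 0.5},{"travel": [0,0,0.2],"angular": [0,0,0],"gripper": 0.5},{"travel": [0,0,0.2],"angular": [0,0,0],"gripper": 0.5},{"travel": [0,0,0.2],"angular": [0,0,0],"gripper": 0.5}])

```text
t: 9.4
tool_pos: [0.4681, -0.2679, 0.1814]
tool_rot: [0.361, 3.12, -0.001]
contact_force: [-0.1, 0.2, -2.5]
opening: 0.0588
grip_force: 53.8
```

The label is held and lifted. Next I'll carry it across to the printer with the small yaw change.

Emit:
step_arm(targets=[{"travel": [0,0.02,0],"angular": [0,0,0],"gripper": 0.5},{"travel": [0.002,0.07,0],"angular": [0,0,0.01],"gripper": 0.5},{"travel": [0.005,0.14,0],"angular": [0,0,0.02],"gripper": 0.5},{"travel": [0.008,0.22,0],"angular": [0,0,0.04],"gripper": 0.5},{"travel": [0.01,0.3,0],"angular": [0,0,0.05],"gripper": 0.5},{"travel": [0.013,0.38,0],"angular": [0,0,0.06],"gripper": 0.5},{"travel": [0.016,0.46,0],"angular": [0,0,0.08],"gripper": 0.5},{"travel": [0.019,0.54,0],"angular": [0,0,0.09],"gripper": 0.5},{"travel": [0.022,0.62,0],"angular": [0,0,0.1],"gripper": 0.5},{"travel": [0.025,0.7,0],"angular": [0,0,0.12],"gripper": 0.5}])

```text
t: 10.4
tool_pos: [0.4813, 0.1546, 0.1796]
tool_rot: [-0.212, -3.132, 0.0]
contact_force: [0.1, 0.0, -1.4]
opening: 0.0591
grip_force: 53.8
```

Emit:
step_arm(targets=[{"travel": [0.003,0.07,0],"angular": [0,0,0.01],"gripper": 0.5},{"travel": [0.006,0.13,0],"angular": [0,0,0.021],"gripper": 0.5},{"travel": [0.008,0.17,0],"angular": [0,0,0.021],"gripper": 0.5},{"travel": [0.009,0.19,0],"angular": [0,0,0.021],"gripper": 0.5},{"travel": [0.0095,0.2,0],"angular": [0,0,0.021],"gripper": 0.5},{"travel": [0.0095,0.2,0],"angular": [0,0,0.021],"gripper": 0.5},{"travel": [0.0095,0.2,0],"angular": [0,0,0.021],"gripper": 0.5}])

```text
t: 11.1
tool_pos: [0.4886, 0.2712, 0.1807]
tool_rot: [-0.19, -3.135, 0.001]
contact_force: [0.5, 0.1, -0.4]
opening: 0.0588
grip_force: 53.9
```

Run:
```python
from h import *
a=shot('top','top3'); b=shot('scene','scene3')
o=ctrl.get_obs();print(o['tool_pos'],o['tool_rot'],o['contact_force'],o['opening'],o['t'])
A=cv2.resize(a['img'][150:250,200:270],None,fx=6,fy=6,interpolation=cv2.INTER_CUBIC)[:480,:400]
B=cv2.resize(b['img'][125:205,330:396],None,fx=6,fy=6,interpolation=cv2.INTER_CUBIC)
cv2.imwrite('pics/v3.png',np.clip(np.hstack([A,B])[:,:,::-1]*2.0,0,255).astype(np.uint8))
```

```text
[0.48883073 0.27109902 0.18097783] [-1.90291880e-01 -3.13574478e+00  4.13354746e-04] [-0.04437978  0.10019535 -0.25037812] 0.05898840576746254 11.2
```

View pics/v3.png

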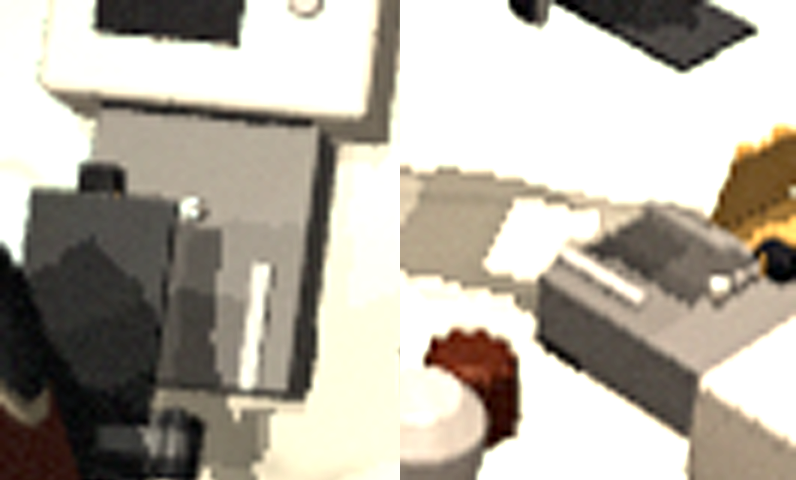

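The label is held level-looking above the bed. Its far corners are at top px (204.7,181.7) and (229.7,183.3) and scene px (389.2,130) and (377.2,136.7). I'll triangulate them to check tilt, yaw and position.

Run:
```python
from fit import *
a=load('top3'); b=load('scene3')
def P(d): 
    K=np.array([[d['fx'],0,d['cx']],[0,d['fy'],d['cy']],[0,0,1]]); return K@np.c_[cv2.Rodrigues(d['rvec'])[0],d['tvec'].ravel()]
u=np.array([[204.7,181.7],[229.7,183.3]]).T-.5; v=np.array([[389.2,130],[377.2,136.7]]).T-.5
X=cv2.triangulatePoints(P(a),P(b),u,v); X=(X[:3]/X[3]).T; print(X.round(4), X[0]-X[1], 'len',np.linalg.norm(X[0]-X[1]))
print('reproj',proj(a,X).T-u,proj(b,X).T-v)
p=[.5513,.2642,-.1205]; c,s_=np.cos(p[2]),np.sin(p[2]); e=X.mean(0)[:2]-p[:2]; print('printer frame far end',c*e[0]+s_*e[1],-s_*e[0]+c*e[1])
for q in ray(a,u[:,0],.207),ray(a,u[:,1],.207): e=q[:2]-p[:2]; print('z=.207',c*e[0]+s_*e[1],-s_*e[0]+c*e[1])
```

```text
[[0.5935 0.288  0.2035]
 [0.5883 0.2266 0.206 ]] [ 0.00515145  0.06135936 -0.00249985] len 0.061625944944178696
reproj [[ 0.25452069 -0.09130035]
 [ 0.29736986 -0.10455351]] [[ 0.21392915 -0.07791471]
 [-0.05570144  0.01767652]]
printer frame far end 0.040119637012261886 -0.002063474706862874
z=.207 0.039132989139155194 0.028241227160616045
z=.207 0.04086162674980373 -0.033349712493933835
```

The triangulated width is 61.6 mm and the tilt is below about 0.02 rad. The far end is at printer x of about 40 and y of about -2 mm. I'll lower it to just above the rails, where the comparison is sharper.

Emit:
step_arm(targets=[{"travel": [0,0,-0.04],"angular": [0,0,0],"gripper": 0.5},{"travel": [0,0,-0.1],"angular": [0,0,0],"gripper": 0.5},{"travel": [0,0,-0.16],"angular": [0,0,0],"gripper": 0.5},{"travel": [0,0,-0.2],"angular": [0,0,0],"gripper": 0.5},{"travel": [0,0,-0.222],"angular": [0,0,0],"gripper": 0.5},{"travel": [0,0,-0.226],"angular": [0,0,0],"gripper": 0.5},{"travel": [0,0,-0.226],"angular": [0,0,0],"gripper": 0.5},{"travel": [0,0,-0.226],"angular": [0,0,0],"gripper": 0.5}])

```text
t: 12.0
tool_pos: [0.4902, 0.2725, 0.0474]
tool_rot: [0.188, 3.133, 0.002]
contact_force: [0.4, 0.2, -1.3]
opening: 0.0584
grip_force: 53.9
```

Run:
```python
from h import *
a=shot('top','top4'); b=shot('scene','scene4')
o=ctrl.get_obs();print(o['tool_pos'],o['tool_rot'],o['contact_force'],o['opening'],o['t'])
A=cv2.resize(a['img'][160:235,200:260],None,fx=8,fy=8,interpolation=cv2.INTER_CUBIC)[:,:440]
B=cv2.resize(b['img'][145:195,345:390],None,fx=8,fy=8,interpolation=cv2.INTER_CUBIC)
B=np.pad(B,((0,200),(0,0),(0,0)))
cv2.imwrite('pics/v4.png',np.clip(np.hstack([A,B])[:,:,::-1]*2.0,0,255).astype(np.uint8))
```

```text
[0.49002135 0.27259249 0.04730094] [1.87946360e-01 3.13301756e+00 2.17127556e-03] [ 0.80927341 -0.24769009 -1.37343982] 0.05887846420576629 12.1
```

View pics/v4.png

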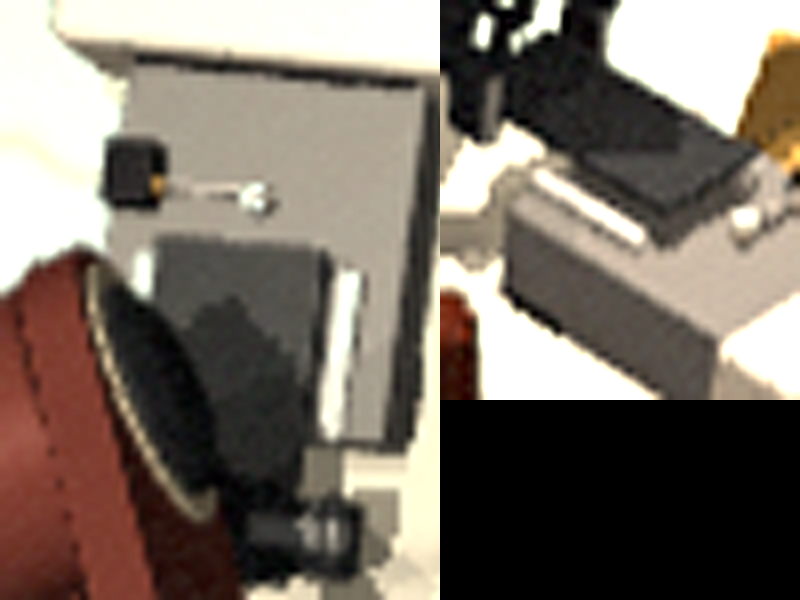

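The label hovers between the rails: far corners at top px (219.6,190) and (240.8,191.6), left rail inner edge at crop x of about 153, right rail inner edge at about 335. I'll compute this in the printer frame.

Run:
```python
from fit import *
a=load('top4'); p=[.5513,.2642,-.1205]
def inv(q):
    e=q[:2]-np.array(p[:2]); c,s_=np.cos(p[2]),np.sin(p[2]); return (1000*np.array([c*e[0]+s_*e[1],-s_*e[0]+c*e[1]])).round(1)
for n,uv,z in(('L',(157,240),.073),('R',(326,254),.073),('rail L in far',(153,250),.057),('rail R in far',(341,268),.057),('rail R in near',(320,440),.057),('roller',(257,198),.062)):
    print(n,inv(ray(a,(200+uv[0]/8-.5,160+uv[1]/8-.5),z)))
g=cv2.cvtColor(a['img'],cv2.COLOR_RGB2GRAY)
# profiles across label (predicted edges) at several printer x, sampled at label-top height
for X in(.036,.03,.02,.01,0):
    ys=np.arange(-.045,.0451,.0025)
    q=proj(a,T(p,[[X,y,.073] for y in ys])).astype(np.float32)
    v=cv2.remap(g,q[:,0].reshape(1,-1),q[:,1].reshape(1,-1),cv2.INTER_CUBIC)[0]
    print(X,v.tolist())
xs=np.arange(.02,.0601,.0025)
for Y in(-.02,-.01,0,.01,.02):
    q=proj(a,T(p,[[x,Y,.073] for x in xs])).astype(np.float32); print(Y,cv2.remap(g,q[:,0].reshape(1,-1),q[:,1].reshape(1,-1),cv2.INTER_CUBIC)[0].tolist())
```

```text
L [40.2 29.1]
R [ 40.7 -30.9]
rail L in far [38.6 34.8]
rail R in far [ 38.4 -33.1]
rail R in near [-23.6 -33.3]
roller [60.1 -1.2]
0.036 [79, 95, 87, 93, 64, 24, 22, 42, 40, 40, 41, 41, 40, 41, 41, 40, 40, 40, 40, 39, 39, 40, 39, 38, 39, 37, 38, 38, 36, 50, 80, 100, 96, 82, 83, 81, 85]
0.03 [69, 135, 138, 132, 84, 26, 28, 46, 40, 41, 42, 42, 41, 40, 39, 40, 40, 40, 40, 39, 39, 38, 40, 40, 39, 39, 39, 38, 36, 47, 112, 144, 120, 90, 81, 68, 46]
0.02 [68, 109, 145, 124, 71, 27, 37, 41, 40, 40, 40, 40, 41, 41, 41, 40, 35, 27, 23, 29, 35, 36, 38, 39, 40, 40, 39, 39, 37, 51, 86, 80, 37, 13, 8, 14, 26]
0.01 [51, 128, 137, 130, 66, 18, 25, 43, 40, 41, 42, 35, 38, 30, 23, 24, 24, 23, 24, 23, 25, 25, 25, 28, 35, 32, 20, 7, 5, 7, 8, 9, 10, 12, 15, 25, 55]
0 [80, 110, 135, 119, 65, 27, 38, 42, 31, 25, 26, 26, 24, 23, 25, 22, 23, 24, 26, 25, 23, 24, 25, 14, 8, 6, 6, 7, 11, 15, 14, 14, 16, 19, 56, 60, 34]
-0.02 [40, 41, 40, 40, 42, 42, 42, 41, 42, 60, 79, 85, 84, 85, 85, 83, 83]
-0.01 [41, 40, 41, 40, 39, 40, 41, 41, 43, 56, 82, 85, 86, 66, 46, 50, 77]
0 [23, 29, 40, 39, 40, 39, 40, 39, 44, 67, 87, 84, 84, 85, 106, 135, 130]
0.01 [38, 39, 41, 42, 40, 38, 40, 39, 42, 58, 77, 84, 82, 83, 80, 71, 96]
0.02 [39, 38, 38, 38, 39, 38, 37, 38, 42, 57, 80, 83, 82, 82, 77, 75, 88]
```

The label is centred (y of about -0.3 mm), parallel, with its far end at about 42.5 mm. I'll lower it to the bed.

Emit:
step_arm(targets=[{"travel": [0,0,-0.008],"angular": [0,0,0],"gripper": 0.5},{"travel": [0,0,-0.016],"angular": [0,0,0],"gripper": 0.5},{"travel": [0,0,-0.022],"angular": [0,0,0],"gripper": 0.5},{"travel": [0,0,-0.024],"angular": [0,0,0],"gripper": 0.5},{"travel": [0,0,-0.024],"angular": [0,0,0],"gripper": 0.5}])

```text
t: 12.6
tool_pos: [0.4885, 0.272, 0.0306]
tool_rot: [-0.188, -3.135, 0.001]
contact_force: [-0.1, 0.3, -0.6]
opening: 0.0589
grip_force: 53.9
```

Emit:
step_arm(targets=[{"travel": [0,0,-0.002],"angular": [0,0,0],"gripper": 0.5},{"travel": [0,0,-0.003],"angular": [0,0,0],"gripper": 0.5},{"travel": [0,0,-0.003],"angular": [0,0,0],"gripper": 0.5}])

```text
t: 12.9
tool_pos: [0.489, 0.2722, 0.0298]
tool_rot: [0.188, 3.135, 0.0]
contact_force: [-1.9, 0.3, 2.6]
opening: 0.0585
grip_force: 54.2
```

Contact. Now I'll push in, still gripped, by 17 mm first (short of the estimated click) and measure the roller.

Emit:
step_arm(targets=[{"travel": [0.005,-0.0006,0],"angular": [0,0,0],"gripper": 0.5},{"travel": [0.011,-0.0013,0],"angular": [0,0,0],"gripper": 0.5},{"travel": [0.017,-0.002,0],"angular": [0,0,0],"gripper": 0.5},{"travel": [0.022,-0.0026,0],"angular": [0,0,0],"gripper": 0.5},{"travel": [0.026,-0.0031,0],"angular": [0,0,0],"gripper": 0.5},{"travel": [0.028,-0.0034,0],"angular": [0,0,0],"gripper": 0.5},{"travel": [0.028,-0.0034,0],"angular": [0,0,0],"gripper": 0.5},{"travel": [0.028,-0.0034,0],"angular": [0,0,0],"gripper": 0.5}])

```text
t: 13.7
tool_pos: [0.5063, 0.2703, 0.0299]
tool_rot: [0.188, 3.135, 0.001]
contact_force: [-1.9, 0.2, 4.1]
opening: 0.0587
grip_force: 54.5
```

```bash
cat > rol.py <<'E'
from fit import *
import sys
n=sys.argv[1]
shot('top','top'+n); shot('scene','scene'+n)
p=[.5513,.2642,-.1205]
o=ctrl.get_obs();print(o['tool_pos'].round(4),o['contact_force'].round(1),o['t'])
def strip(f,Y,z,xs):
    a=load(f); g=cv2.cvtColor(a['img'],cv2.COLOR_RGB2GRAY)
    q=np.array([proj(a,T(p,[[x,y,z] for x in xs])) for y in Y]).astype(np.float32)
    return cv2.remap(g,q[...,0],q[...,1],cv2.INTER_CUBIC)
def rc(f,z,Y=np.arange(-.009,.0031,.0005)):
    xs=np.arange(.05,.0801,.0005); v=strip(f,Y,z,xs).astype(float); w=np.clip(v-105,0,None); w[v<105]=0
    return (w.sum(0)@xs/w.sum()*1000).round(2),(w.sum(1)@Y/w.sum()*1000).round(2),int(w.sum())
for c in('top','scene'):
    for k in('0','4',n): print(c,k,'roller',rc(c+k,.062))
xs=np.arange(.03,.0801,.0025)
for Y in(-.025,-.018,-.001,.02): print('top',Y,strip('top'+n,[Y],.056,xs)[0].tolist())
E
python3 rol.py 5
```

```text
[0.5064 0.2703 0.03  ] [-1.9 -0.   5.9] 13.8
top 0 roller (np.float64(60.92), np.float64(0.68), 1488)
top 4 roller (np.float64(60.89), np.float64(0.45), 3464)
top 5 roller (np.float64(63.62), np.float64(0.07), 2452)
scene 0 roller (np.float64(58.19), np.float64(0.86), 6969)
scene 4 roller (np.float64(58.27), np.float64(0.63), 9553)
scene 5 roller (np.float64(63.11), np.float64(0.72), 5563)
top -0.025 [41, 43, 42, 42, 41, 41, 41, 41, 41, 42, 42, 53, 74, 86, 84, 84, 84, 83, 84, 84, 83]
top -0.018 [42, 41, 43, 43, 41, 41, 42, 41, 40, 40, 43, 55, 79, 84, 84, 84, 84, 83, 83, 83, 84]
top -0.001 [23, 24, 25, 37, 43, 42, 40, 40, 41, 40, 36, 49, 91, 112, 88, 119, 93, 82, 82, 82, 83]
top 0.02 [9, 17, 31, 38, 39, 38, 39, 40, 39, 39, 40, 48, 62, 61, 94, 93, 81, 82, 82, 83, 82]
```

Label edge is at 58.5 mm. The roller has moved about 2.7 mm (top) to 4.9 mm (scene), so I'll go 3.2 mm more to sit mid-window.

Emit:
step_arm(targets=[{"travel": [0.002,-0.0002,0],"angular": [0,0,0],"gripper": 0.5},{"travel": [0.004,-0.0005,0],"angular": [0,0,0],"gripper": 0.5},{"travel": [0.0053,-0.0006,0],"angular": [0,0,0],"gripper": 0.5},{"travel": [0.0053,-0.0006,0],"angular": [0,0,0],"gripper": 0.5}])

```text
t: 14.2
tool_pos: [0.5093, 0.2699, 0.03]
tool_rot: [0.188, 3.136, 0.001]
contact_force: [-2.8, 0.1, 7.1]
opening: 0.0588
grip_force: 54.5
```

```bash
python3 rol.py 6
python3 - <<'E'
# sharper check: scene lever/roller by gradient-free template match (upsampled) around the roller, free vs now
from fit import *
p=[.5513,.2642,-.1205]
for c in('top','scene'):
    A=load(c+'4'); u0=proj(A,T(p,[[.061,0,.062]]))[0]; ux=proj(A,T(p,[[.071,0,.062]]))[0]-u0
    x,y=u0.round().astype(int); ims=[cv2.resize(load(c+k)['img'][y-14:y+15,x-14:x+15],None,fx=8,fy=8,interpolation=cv2.INTER_CUBIC) for k in('4','5','6')]
    g=[cv2.cvtColor(i,cv2.COLOR_RGB2GRAY) for i in ims]
    w0,b0=(g[0]>100),None
    t=g[0][116-28:116+28,116-28:116+28]
    for i in(1,2):
        r=cv2.matchTemplate(g[i],t,cv2.TM_CCOEFF_NORMED); _,m,_,l=cv2.minMaxLoc(r); s=(np.array(l)-88)/8; print(c,i,'shift px',s,'mm along x',(s@ux/(ux@ux)*10).round(2),'score',round(m,2),'px/10mm',ux.round(2))
E
```

```text
[0.5094 0.27   0.03  ] [-3.5  1.   6.6] 14.3
top 0 roller (np.float64(60.92), np.float64(0.68), 1488)
top 4 roller (np.float64(60.89), np.float64(0.45), 3464)
top 6 roller (np.float64(67.46), np.float64(1.15), 1117)
scene 0 roller (np.float64(58.19), np.float64(0.86), 6969)
scene 4 roller (np.float64(58.27), np.float64(0.63), 9553)
scene 6 roller (np.float64(67.28), np.float64(0.25), 5286)
top -0.025 [42, 40, 41, 42, 41, 42, 41, 42, 43, 42, 41, 42, 50, 70, 87, 83, 83, 84, 83, 84, 85]
top -0.018 [37, 45, 43, 42, 41, 39, 40, 40, 41, 42, 41, 42, 47, 62, 79, 84, 83, 84, 84, 85, 84]
top -0.001 [26, 23, 23, 23, 27, 36, 42, 40, 40, 41, 41, 37, 42, 67, 100, 96, 98, 88, 83, 82, 82]
top 0.02 [5, 3, 10, 27, 39, 39, 40, 39, 38, 39, 39, 38, 42, 55, 77, 84, 83, 81, 82, 81, 82]
top 1 shift px [ 0.125 -1.   ] mm along x 2.92 score 0.77 px/10mm [ 0.45 -3.42]
top 2 shift px [ 0.125 -2.125] mm along x 6.15 score 0.73 px/10mm [ 0.45 -3.42]
scene 1 shift px [1.25 0.75] mm along x 5.32 score 0.71 px/10mm [2.36 1.4 ]
scene 2 shift px [1.875 1.25 ] mm along x 8.21 score 0.67 px/10mm [2.36 1.4 ]
```

The roller has moved 6.2 mm by the top view and label edge, 8.2 mm by the coarser scene view; the window is 4–10 and the aim 7. I'll relieve the downward push a little and open.

Emit:
step_arm(targets=[{"travel": [0,0,0.001],"angular": [0,0,0],"gripper": 0.5},{"travel": [0,0,0.0015],"angular": [0,0,0],"gripper": 0.5},{"travel": [0,0,0.0015],"angular": [0,0,0],"gripper": 0.5}], squeeze=20)

```text
t: 14.6
tool_pos: [0.5093, 0.2698, 0.0302]
tool_rot: [0.188, 3.135, 0.001]
contact_force: [1.3, 1.0, 1.5]
opening: 0.0588
grip_force: 54.2
```

Emit:
step_arm(targets=[{"travel": [0,0,0],"angular": [0,0,0],"gripper": 0.72},{"travel": [0,0,0],"angular": [0,0,0],"gripper": 0.8},{"travel": [0,0,0],"angular": [0,0,0],"gripper": 0.9},{"travel": [0,0,0],"angular": [0,0,0],"gripper": 1},{"travel": [0,0,0],"angular": [0,0,0],"gripper": 1},{"travel": [0,0,0],"angular": [0,0,0],"gripper": 1}])

```text
t: 15.2
tool_pos: [0.5087, 0.2697, 0.0301]
tool_rot: [-0.188, -3.136, 0.0]
contact_force: [-0.1, 0.6, -0.1]
opening: 0.0858
grip_force: 0.0
```

```bash
python3 rol.py 7|grep -v ' [04] roller'
```

```text
[0.5087 0.2697 0.0301] [ 0.1  0.3 -0.8] 15.3
top 7 roller (np.float64(65.38), np.float64(0.36), 1910)
scene 7 roller (np.float64(67.1), np.float64(0.12), 5505)
top -0.025 [42, 42, 41, 41, 40, 41, 41, 41, 40, 42, 40, 39, 44, 68, 87, 84, 83, 83, 83, 84, 84]
top -0.018 [38, 42, 43, 41, 41, 40, 40, 40, 41, 41, 40, 39, 50, 76, 87, 84, 84, 84, 83, 83, 84]
top -0.001 [24, 23, 25, 25, 26, 33, 39, 38, 39, 39, 39, 35, 44, 77, 114, 103, 98, 87, 83, 83, 84]
top 0.02 [4, 5, 11, 25, 38, 37, 37, 37, 38, 37, 36, 37, 40, 56, 76, 84, 85, 82, 82, 82, 83]
```

Released, and the label edge is still at about 62 mm. I'll retreat upward and check with an unobstructed view.

Emit:
step_arm(targets=[{"travel": [0,0,0.02],"angular": [0,0,0],"gripper": 1},{"travel": [0,0,0.07],"angular": [0,0,0],"gripper": 1},{"travel": [0,0,0.14],"angular": [0,0,0],"gripper": 1},{"travel": [-0.02,0.02,0.2],"angular": [0,0,0],"gripper": 1},{"travel": [-0.08,0.09,0.25],"angular": [0,0,0],"gripper": 1},{"travel": [-0.15,0.16,0.25],"angular": [0,0,0],"gripper": 1},{"travel": [-0.2,0.24,0.25],"angular": [0,0,0],"gripper": 1},{"travel": [-0.25,0.32,0.25],"angular": [0,0,0],"gripper": 1},{"travel": [-0.25,0.35,0.25],"angular": [0,0,0],"gripper": 1},{"travel": [-0.25,0.35,0.25],"angular": [0,0,0],"gripper": 1}])

```text
t: 16.3
tool_pos: [0.356, 0.484, 0.1816]
tool_rot: [0.178, 3.136, 0.005]
contact_force: [0.2, -0.5, 0.1]
opening: 0.0852
grip_force: 0.0
```

```bash
python3 rol.py 8|grep -v ' [4] roller'
python3 - <<'E'
from fit import *
p=[.5513,.2642,-.1205]
for c in('top','scene'):
    A=load(c+'0'); u0=proj(A,T(p,[[.061,0,.062]]))[0]; ux=proj(A,T(p,[[.071,0,.062]]))[0]-u0
    x,y=u0.round().astype(int); g=[cv2.cvtColor(cv2.resize(load(c+k)['img'][y-14:y+15,x-14:x+15],None,fx=8,fy=8,interpolation=cv2.INTER_CUBIC),cv2.COLOR_RGB2GRAY) for k in('0','8')]
    t=g[0][88:144,88:144]; r=cv2.matchTemplate(g[1],t,cv2.TM_CCOEFF_NORMED); _,m,_,l=cv2.minMaxLoc(r); s=(np.array(l)-88)/8
    print(c,'mm along x',(s@ux/(ux@ux)*10).round(2),'score',round(m,2))
# whole label by segmentation in top view
a=load('top8'); g=cv2.cvtColor(a['img'],cv2.COLOR_RGB2GRAY)
for X in(-.03,-.01,.01,.03,.05):
    ys=np.arange(-.04,.0401,.0025); q=proj(a,T(p,[[X,y,.056] for y in ys])).astype(np.float32)
    print(X,cv2.remap(g,q[:,0].reshape(1,-1),q[:,1].reshape(1,-1),cv2.INTER_CUBIC)[0].tolist())
xs=np.arange(-.07,-.0449,.0025); q=proj(a,T(p,[[x,-.01,.056] for x in xs])).astype(np.float32); print('near end',cv2.remap(g,q[:,0].reshape(1,-1),q[:,1].reshape(1,-1),cv2.INTER_CUBIC)[0].tolist())
E
```

```text
[0.3581 0.4805 0.1809] [ 0.3 -0.6  0.1] 16.4
top 0 roller (np.float64(60.92), np.float64(0.68), 1488)
top 8 roller (np.float64(64.81), np.float64(0.21), 814)
scene 0 roller (np.float64(58.19), np.float64(0.86), 6969)
scene 8 roller (np.float64(67.09), np.float64(0.27), 4021)
top -0.025 [37, 37, 36, 38, 39, 37, 36, 37, 37, 37, 36, 35, 40, 63, 80, 77, 79, 78, 76, 76, 77]
top -0.018 [37, 37, 38, 37, 39, 37, 39, 38, 37, 37, 37, 36, 46, 71, 80, 76, 78, 79, 78, 78, 77]
top -0.001 [37, 35, 36, 35, 36, 36, 37, 35, 36, 35, 35, 32, 40, 70, 106, 95, 90, 81, 78, 77, 77]
top 0.02 [36, 35, 36, 36, 33, 33, 35, 36, 35, 35, 34, 34, 38, 52, 71, 77, 77, 75, 76, 76, 75]
top mm along x 5.84 score 0.71
scene mm along x -13.11 score 0.57
-0.03 [83, 51, 49, 25, 41, 43, 39, 39, 39, 39, 40, 39, 39, 40, 39, 37, 36, 35, 38, 38, 37, 39, 37, 35, 36, 37, 37, 51, 105, 120, 117, 121, 127]
-0.01 [89, 136, 123, 89, 49, 38, 39, 40, 39, 39, 40, 38, 37, 38, 37, 37, 37, 37, 37, 36, 36, 36, 35, 37, 38, 37, 38, 44, 56, 83, 117, 131, 112]
0.01 [81, 123, 131, 101, 38, 38, 38, 38, 40, 38, 38, 39, 38, 35, 37, 37, 36, 36, 37, 37, 37, 36, 34, 35, 36, 35, 35, 42, 59, 75, 113, 132, 112]
0.03 [92, 123, 136, 97, 28, 37, 37, 38, 37, 38, 38, 37, 38, 35, 36, 37, 37, 36, 36, 35, 36, 37, 36, 34, 36, 36, 35, 46, 60, 62, 112, 132, 110]
0.05 [78, 79, 79, 47, 25, 38, 37, 36, 37, 37, 37, 37, 37, 35, 36, 36, 35, 36, 34, 34, 36, 34, 36, 36, 35, 34, 35, 45, 59, 75, 72, 68, 66]
near end [125, 125, 117, 113, 100, 65, 37, 39, 39, 38, 40]
```

Run:
```python
from fit import *
p=[.5513,.2642,-.1205]
A=load('scene8'); g=cv2.cvtColor(A['img'],cv2.COLOR_RGB2GRAY)
xs=np.arange(.045,.0801,.0025)
for Y in(-.022,-.015,.0,.012,.02):
    q=proj(A,T(p,[[x,Y,.056] for x in xs])).astype(np.float32); print(Y,cv2.remap(g,q[:,:1],q[:,1:],cv2.INTER_CUBIC).ravel().tolist())
for k in('0','8'):
    A=load('scene'+k); g=cv2.cvtColor(A['img'],cv2.COLOR_RGB2GRAY); u=proj(A,T(p,[[.064,0,.06]]))[0].astype(int); print(k,u); print(g[u[1]-6:u[1]+7,u[0]-7:u[0]+10])
A=load('scene0');print(proj(A,T(p,[[.061,0,.062],[.067,0,.062],[.061,0,.052]])).round(2))
```

```text
-0.022 [39, 34, 37, 40, 37, 34, 26, 26, 54, 84, 95, 92, 92, 93, 92]
-0.015 [34, 35, 37, 36, 38, 34, 20, 28, 73, 95, 96, 94, 92, 93, 92]
0.0 [34, 35, 35, 34, 36, 31, 47, 76, 90, 81, 62, 75, 89, 93, 93]
0.012 [34, 36, 34, 45, 54, 75, 125, 128, 93, 58, 67, 90, 95, 91, 90]
0.02 [35, 34, 34, 28, 23, 43, 71, 83, 61, 57, 84, 97, 95, 93, 92]
0 [383 173]
[[ 91  90  90  91  92  80  76  68  57  87  92  91  65   3  55  16  20]
 [ 91  91  91  91  90  91  90  83  78  92  89  90  51  55  62  13   9]
 [ 90  90  90  91  88  89  90  90  91  89  89  90  77  89  48  13   4]
 [ 90  89  90  90  90  90  87  85  87  92 107  93  72  74  47   0   2]
 [ 90  91  90  90  90 102 142 135 121  80  93  75  46  50  78  45   3]
 [ 89  89  90  90  89  98 151 145 124  58  66  44  76  77  94  83  70]
 [ 91  90  91  89  89  81 104 104  89  42  57  73  93  91  90  92  94]
 [ 91  90  91  91  89  70  72  69  57  75  80  90  91  92  90  90  90]
 [ 90  91  91  90  90  80  48  52  79  93  92  92  91  91  90  89  89]
 [ 90  90  91  90  90  92  72  73  91  91  90  91  89  89  90  92  89]
 [ 90  90  90  90  90  91  90  90  91  91 
[... 459 characters left out ...]
  7   0]
 [ 33  37  36  35  36  38  35  34  30  30  52  78  73  50  79  48   5]
 [ 38  37  36  34  36  35  40  78  74 109  84  76  50  79  94  83  71]
 [ 36  35  37  35  34  36  41  97 132 139  86  51  77  95  95  94  93]
 [ 34  37  38  33  37  37  28  84 116 103  57  75  94  93  93  92  94]
 [ 38  34  37  38  26  21  16  60  74  63  70  93  90  91  90  92  91]
 [ 38  36  36  21  28  76  74  71  56  84  91  92  92  91  90  92  90]
 [ 23  26  27  36  77  95  94  89  76  93  92  93  92  91  92  91  90]
 [ 13  40  75  79  93  93  92  92  92  91  92  92  91  92  90  91  88]
 [ 71  79  96  93  93  91  93  92  90  90  90  91  92  89  89  89 103]]
[[382.82 172.5 ]
 [384.23 173.33]
 [382.44 174.91]]
```

Everything agrees: label centre at about +2.2 mm, lever displaced about 6 mm (window 4–10), y of about -0.5 mm, aligned and at rest, robot clear. I'll hand it in.

```bash
python3 -c "
from station import ctrl
print(ctrl.finish_job())"
```

```text
the job is handed in; nothing more can be done
None
```

I handed the job in with the label lying flat between the printer's rails, let go and holding the lever about 6 mm in (click at 4, overtravel at 10) by my camera measurements; the hand-in returned no verdict, and I took no final check of the other slates or bystanders.

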